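# Open a twist-lock flask of unknown hand in a stop block

### The arm

A 6-joint arm with a two-finger parallel gripper is mounted at the origin on the work surface; the furniture and walls round the work are solid. World frame = base frame: x ahead of the robot, y to its left, z up, the work surface at z = 0. Lengths are in m, angles in rad, forces in N, time in s.
With the tool pointing down it reaches from about 0.375 to 0.975 m from the base axis. Payload 3.8 kg.
Tool frame: the origin (TCP) lies between the finger pads; the fingertips stand 22 mm ahead of it and the grasp point (between the pads) lies 3 mm ahead of it; z points along the fingers, y is the line along which they close (so a half turn about z gives the same grasp; the last joint's range is limited). The gripper opens to 88 mm and grips with 3 to 60 N. Pads are 18 mm wide; open, the fingers measure 123 mm over their backs; the gripper's body (75 mm by 187 mm) begins 45 mm behind the grasp point.
Start: joints at [-1.3, 0.264, 1.604, -0, 1.274, -0.037], TCP at [0.204, -0.643, 0.261] pointing down, gripper open.
Joint ranges: [-2.63, 2.63], [-0.94, 2.18], [0.31, 2.57], [-1.31, 4.45], [0, 2.66], [-2.55, 2.55]. Speed limits (rad/s): [2.57, 2.57, 3.14, 3.14, 3.14, 3.14].

### API

Orientations are given as [roll, pitch, yaw] about the fixed x, y, z axes, in that order (R = Rz(yaw) Ry(pitch) Rx(roll)).
In Python, from plant import bot, viewer gives the robot as it stands.
- The arm moves only by the tool apply_moves, never from a script. Its argument "increments" is a list of rows, each a list of 4 numbers: the shift along the tool's x, y, z in m, then the turn about the tool's z in rad. A call has 1 to 8 rows; each row is the pose to reach, as a shift and turn from the pose commanded when the call began, along the tool's axes at that moment; what a row does not reach only later rows make up. A row lasts 1/10 s, in which the tool goes at most 50 mm and 8.59 degrees, less where a joint would pass 70% of its speed; a pose out of reach is approached as far as the arm can. A call with a gripper value outside its range is refused whole. "fingers" is the opening, from 0 (shut) to 1 (fully open), set as the call begins (left out, the last holds). The fingers move at their own pace and stop on an object; "squeeze" is the grip in N (left out, the last holds). Time passes only in rows, so rows that repeat a pose let the fingers close. It gives the time, the measured TCP pose, the force, the opening and the grip force at its end, in the units of the state.
- bot.get_state(): the state, without advancing time (a new reading comes with each control period).
- viewer.capture(name): name is "scene" or "top" or "wrist"; returns the picture (480x640x3 uint8, blue, green, red); there is no depth.
- viewer.camera_params(name): a dict with "fov_y" (degrees; the focal length in pixels is half the picture's height over the tangent of half this angle, whatever the lens; pixels are square), "cx", "cy" (the principal point, pixels), "xyz" and "attitude" of the camera in the world. Camera axes: x right, y up, looking along -z (the intrinsics and any distortion apply to the point x, -y, -z); pixel columns grow to the right and rows downward; lengths in m; the calibration is good to about 2 mm. A picture is of the moment at which its call begins: read the wrist's pose just before it. camera_params takes no time and is no camera call; for the wrist camera it gives the pose at the moment of the call.
- bot.job_done(): hands the job in; it is judged then, once.
The state is a dict: "time": time; "joint_pos": joint angles; "qd": joint speeds; "effort": joint torques, N m; "position": TCP position; "eef_rot": TCP orientation; "force": force on the tool from outside, world axes, zero at the start; "ft_torque": the same for the moment, N m; "opening": opening from 0.0 (shut) to 1.0 (fully open); "finger_force": force on a finger pad.
Only numpy, scipy, OpenCV 4.12 (cv2) and the standard library are available. Lean on these libraries where they do the work, as an engineer would, in place of code of your own. Each camera call takes 0.05 s, during which the arm holds its last target. There are 200 camera calls.

### The job

Push the square white flask into the open mouth of the three-sided wooden stop block until it is fully home against the back stop, with the grey cap still on, so that the block keeps it from turning. Then find out which way the twist-lock cap comes loose (it turns freely one way and meets a stop after some 20 degrees the other way), take it off and finish while still holding it, level, in the gripper at least 5 cm clear above the flask. Leave the flask standing home in the block, do not tip it or lift it by more than a slight test tug (20 mm), and do not shift the things standing round about.

Things in the scene. Friction and masses are not known exactly. Their poses are not given: they have to be found in the camera images.
- dock: stop block, fixed to the table: plywood walls 26 mm high round three sides of a square place, open toward its own +y (push the flask along -y). Origin on the table where the flask's centre lies when home; z up. Side walls' inner faces at x = +-42 mm (2 mm play each side), from y = -40 to +40 mm; back stop's face at y = -40 mm
- dock_mouth (a point): centre of the stop block's mouth, on the table, at y = +92 mm in the block's axes. Flared lead-in walls widen from x = +-42 mm at y = 40 mm to about +-61 mm here; width over all here 146 mm. The walls are waxed and slippery
- flask_mid (a point): centre, 23 mm above the underside, of the loose white plastic flask's square body, 80x80 mm, 46 mm high, about 0.5 to 0.75 kg with its cap; axes parallel to its sides, z up. It starts in front of the block's mouth with its -y side roughly facing it
- flask_rim (a point): centre of the rim of the flask's round neck (48 mm across), 62 mm above its underside; the cap sits on it. Beside it, at x = +-36 mm in the flask's axes, two upright claws 12 mm wide in y reach 75 mm above the underside and overhang the cap's tabs, from x = +-27 mm outward
- cap_grip (a point): grip point of the loose grey twist-lock cap (60 g): centre of its bar, on the cap's axis, 83 mm above the flask's underside while on. Bar 42 mm long along the cap's x, 12 mm thick along its y, top 15 mm above this point, foot 15 mm below it on a 48 mm disc. Tabs 14 mm wide reach 32 mm from the axis along +-x, under the flask's claws; the cap's axes start parallel to the flask's
- cap_seat (a point): centre of the cap disc's underside, on its axis. Turned about the vertical at least 0.55 rad (0.65 to 0.8 is safe) its loosening way, easily (under 0.1 N m) and without rising, the cap lifts straight up; plug and key reach 14 mm below this point. Loosening way, left or right, differs between starts and cannot be seen; the other way a hard stop is met after 0.25 to 0.45 rad
- brown_bottle: bystander, leave alone: small dark brown bottle with black cap, 45 mm wide, 104 mm high; origin at the centre of its underside
- green_jar: bystander, leave alone: jar with a green lid, 60 mm wide, 78 mm high; origin at the centre of its underside
- scoop: bystander, leave alone: orange measuring scoop lying flat, 134x58x26 mm; origin at the centre of its underside
- metal_bottle: bystander, leave alone: silvery bottle, 66 mm wide, 158 mm high; origin at the centre of its underside
- white_bottle: bystander, leave alone: white bottle with white cap, 73 mm wide, 136 mm high; origin at the centre of its underside
- gold_jar: bystander, leave alone: jar with a gold lid, 72 mm wide, 123 mm high; origin at the centre of its underside

How it is judged:
By the outcome, as a careful person would: the job done as asked, in the order asked, and still so for the second after the job is handed in, while the arm keeps its last pose, push and grip.
It also fails if it takes over 72 s, if anything falls off the work surface, if the arm or the gripper's body presses on something with over 40 N, if the wrist force passes 120 N, or if a joint passes its speed limit or range.

## Working session

There is one attempt and no reset: what is moved stays moved. The work goes in short steps, Python scripts to look and compute and a tool call to move; the robot and the scene stay as the last step left them, time stands still between calls to the robot, and variables do not carry over. Pictures are saved under pics/ and viewed, at most 12 in all, crops included, and the job is handed in when it is done.

Besides the shell and the picture viewer there is one more tool, called after ">>>" as name(argument=value, ...), one argument or row to a line, values as JSON. apply_moves: Moves the arm, as the interface text tells. Its arguments: {"type":"object","properties":{"increments":{"type":"array","items":{"type":"array","items":{"type":"number"}}},"fingers":{"type":"number"},"squeeze":{"type":"number"}},"required":["increments"]}

```bash
mkdir -p pics; ls; python3 - <<'E'
from plant import bot, viewer
import cv2
for n in ("scene","top"):
    print(n,viewer.camera_params(n)); cv2.imwrite(f"pics/{n}0.png",viewer.capture(n))
print(bot.get_state())
E
```

```text
pics
scene {'fov_y': 49.73850363442551, 'cx': 308.16864150434935, 'cy': 239.06553889396372, 'xyz': array([-0.17434305,  0.76707206,  0.8716568 ]), 'attitude': array([ 0.94366062, -0.01077274, -2.39356489])}
top {'fov_y': 54.478543884048165, 'cx': 321.1712982912127, 'cy': 239.04416550276295, 'xyz': array([ 0.38091647, -0.05688891,  1.09170367]), 'attitude': array([ 0.16577843,  0.00926999, -1.58975779])}
{'time': 0.1, 'joint_pos': array([-1.29991832e+00,  2.64676530e-01,  1.60523065e+00, -3.40832242e-05,
        1.27370714e+00, -3.69168033e-02]), 'qd': array([-0.00046173, -0.00265762, -0.00373311,  0.00104637, -0.00048103,
        0.00165998]), 'effort': array([-1.20262663e-03, -5.03622293e+01, -3.58072042e+01,  7.29553378e-02,
        2.33709934e-02, -4.99003897e-05]), 'position': array([ 0.20431375, -0.64270751,  0.259517  ]), 'eef_rot': array([-3.13957117e+00, -4.20684152e-05,  3.07804781e-01]), 'force': array([ 0.07213585, -0.0939231 ,  0.47872744]), 'ft_torque': array([ 0.00858914,  0.021425  , -0.00164196]), 'finger_force': 0.0, 'opening': 1.0004372992484833}
```

View pics/top0.png

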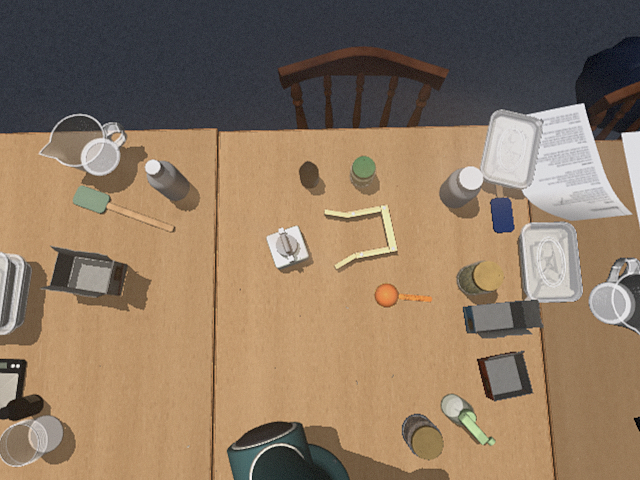

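View pics/scene0.png

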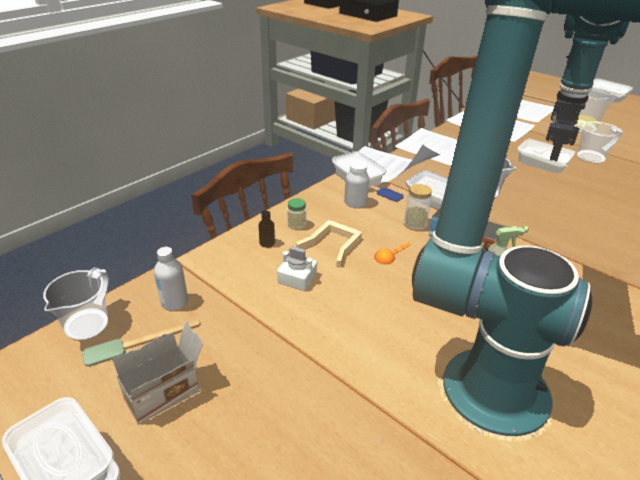

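The top picture shows the flask at about (288,248), the dock from (325,212)/(338,267) to its back at about (390,230), the brown bottle at (309,175), the green jar at (363,170) and the scoop at (387,295). I'll enlarge that area.

```bash
python3 - <<'E'
import cv2
i=cv2.imread("pics/top0.png")[185:285,255:415]
cv2.imwrite("pics/crop.png",cv2.resize(i,None,fx=5,fy=5,interpolation=cv2.INTER_CUBIC))
E
```

```text
(no output)
```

View pics/crop.png

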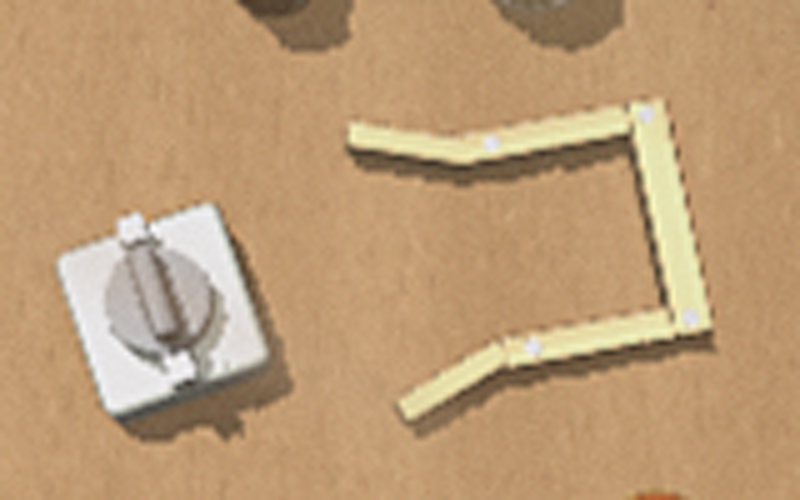

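```bash
cat > h.py <<'E'
import numpy as np
from scipy.spatial.transform import Rotation as R
def unproj(p,uv,z):
    f=240/np.tan(np.radians(p['fov_y'])/2)
    uv=np.atleast_2d(np.asarray(uv,float))
    d=np.c_[(uv[:,0]-p['cx'])/f,-(uv[:,1]-p['cy'])/f,-np.ones(len(uv))]@R.from_euler('xyz',p['attitude']).as_matrix().T
    return p['xyz']+d*((z-p['xyz'][2])/d[:,2])[:,None]
E
python3 - <<'E'
from h import *
from plant import viewer
np.set_printoptions(precision=4,suppress=True)
p=viewer.camera_params("top")
u=lambda a,z:unproj(p,np.array(a)/5+[255,185],z)[:,:2]
print(p)
d=u([(635,132),(668,313),(470,160),(502,342),(350,148),(400,403)],.026);print("dock",d)
f=u([(58,262),(212,203),(270,350),(115,410)],.046);print("flask",f,f.mean(0))
print([np.linalg.norm(f[i]-f[i-1]) for i in range(4)])
print(np.linalg.norm(d[0]-d[1]),np.linalg.norm(d[2]-d[3]),np.linalg.norm(d[4]-d[5]),np.linalg.norm(d[0]-d[2]))
print("bar",u([(138,250),(172,335)],.098))
E
```

```text
{'fov_y': 54.478543884048165, 'cx': 321.1712982912127, 'cy': 239.04416550276295, 'xyz': array([ 0.3809, -0.0569,  1.0917]), 'attitude': array([ 0.1658,  0.0093, -1.5898])}
dock [[ 0.622  -0.1938]
 [ 0.5362 -0.2056]
 [ 0.6102 -0.1163]
 [ 0.5242 -0.1286]
 [ 0.6171 -0.0604]
 [ 0.4969 -0.081 ]]
flask [[ 0.5624  0.0737]
 [ 0.5883  0.0032]
 [ 0.52   -0.0223]
 [ 0.4942  0.048 ]] [0.5412 0.0257]
[np.float64(0.07291322215269969), np.float64(0.07509571290373455), np.float64(0.0729128875087413), np.float64(0.07487249923661779)]
0.0866108712937189 0.08686836084758222 0.12193240435615456 0.07837369371882631
bar [[0.5579 0.0325]
 [0.5205 0.0181]]
```

```bash
python3 - <<'E'
from h import *
from plant import viewer
np.set_printoptions(precision=3,suppress=True)
p=viewer.camera_params("top")
for n,uv,z in [("brown",(308,175),.1),("green",(363,168),.078),("white",(468,181),.136),("gold",(488,275),.123),("metal",(155,168),.158),("scoop",(387,295),.02)]:
    print(n,unproj(p,uv,z)[0])
D=np.array([.573,-.161]);a=.146
ex=np.array([np.cos(a),np.sin(a)]);ey=np.array([-ex[1],ex[0]])
print(D+ex*-.002+ey*.262, D+ey*.049, "mouth",D+ey*.092)
E
```

```text
brown [ 0.691 -0.024  0.1  ]
green [ 0.712 -0.148  0.078]
white [ 0.659 -0.364  0.136]
gold [ 0.46  -0.395  0.123]
metal [0.695 0.293 0.158]
scoop [ 0.428 -0.198  0.02 ]
[0.533 0.098] [ 0.566 -0.113] mouth [ 0.56 -0.07]
```

>>> apply_moves(
  increments=[
    [0, 0, -0.05, -0.15],
    [0, 0, -0.05, -0.3],
    [0, 0, -0.05, -0.45],
    [0, 0, -0.05, -0.6],
    [0, 0, -0.05, -0.75],
    [0, 0, -0.05, -0.9],
    [0, 0, -0.05, -1.05],
    [0, 0, -0.05, -1.2],
  ],
  fingers=0.4,
  squeeze=20,
)

```text
time: 0.9
position: [0.2044, -0.6429, 0.3099]
eef_rot: [-3.141, -0.001, 1.514]
force: [-0.1, -0.0, -0.2]
opening: 0.398
finger_force: 0.0
```

>>> apply_moves(
  increments=[
    [0.76, 0.282, 0, -0.2],
    [0.76, 0.282, 0, -0.2],
    [0.76, 0.282, 0, -0.2],
    [0.76, 0.282, 0, -0.2],
    [0.76, 0.282, 0, -0.2],
    [0.76, 0.282, 0, -0.2],
    [0.76, 0.282, 0, -0.2],
    [0.76, 0.282, 0, -0.2],
  ],
)

```text
time: 1.7
position: [0.3671, -0.2757, 0.3104]
eef_rot: [3.142, -0.0, 1.707]
force: [1.2, -0.2, 0.8]
opening: 0.4
finger_force: 0.0
```

>>> apply_moves(
  increments=[
    [0.348, 0.215, 0, -0.01],
    [0.348, 0.215, 0, -0.01],
    [0.348, 0.215, 0, -0.01],
    [0.348, 0.215, 0, -0.01],
    [0.348, 0.215, 0, -0.01],
    [0.348, 0.215, 0, -0.01],
    [0.348, 0.215, 0, -0.01],
    [0.348, 0.215, 0, -0.01],
  ],
)

```text
time: 2.5
position: [0.5289, 0.0902, 0.3104]
eef_rot: [-3.141, 0.0, 1.718]
force: [1.9, -0.9, 0.4]
opening: 0.395
finger_force: 0.0
```

>>> apply_moves(
  increments=[
    [0, 0, 0, 0],
    [0, 0, 0, 0],
  ],
)

```text
time: 2.7
position: [0.5285, 0.089, 0.3099]
eef_rot: [-3.14, 0.0, 1.721]
force: [-0.0, 0.5, -0.3]
opening: 0.401
finger_force: 0.0
```

```bash
python3 - <<'E'
from plant import bot, viewer
import cv2
s=bot.get_state(); p=viewer.camera_params("wrist"); im=viewer.capture("wrist")
cv2.imwrite("pics/w1.png",im); print(p, s['position'],s['eef_rot'],s['joint_pos'])
E
```

```text
{'fov_y': 66.25772801471449, 'cx': 320.64374595721534, 'cy': 243.33609162566742, 'xyz': array([0.51749601, 0.16047195, 0.4335228 ]), 'attitude': array([-0.27886884,  0.00209265,  0.1502734 ])} [0.52847203 0.08902139 0.30985431] [-3.13964296e+00  4.50842432e-04  1.72074820e+00] [ 1.20706515e-01 -2.69373404e-02  1.83689590e+00 -5.22287527e-04
  1.33356981e+00 -2.91216870e-02]
```

View pics/w1.png

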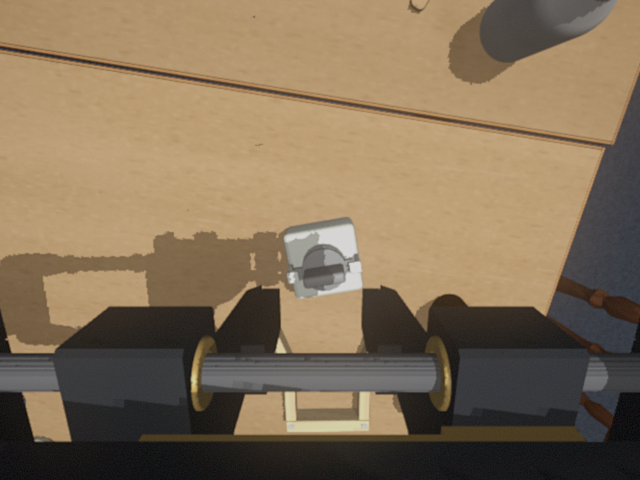

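The wrist view shows the flask's top face at about (285,236), (352,219), (361,284), (297,297), and the block below it, centred near column 327.

```bash
python3 - <<'E'
from h import *
from plant import viewer
np.set_printoptions(precision=4,suppress=True)
p=viewer.camera_params("wrist")
f=unproj(p,[(285,236),(352,219),(361,284),(297,297)],.046)[:,:2];print(f,f.mean(0))
for i in range(4):
    e=f[i]-f[i-1];print(np.linalg.norm(e),np.arctan2(e[1],e[0])%(np.pi/2))
print("back",unproj(p,[(287,422),(368,422),(295,388),(362,388)],.026))
E
```

```text
[[ 0.4934  0.052 ]
 [ 0.5624  0.0815]
 [ 0.5854  0.0089]
 [ 0.5158 -0.0177]] [0.5393 0.0312]
0.07316735989902107 0.3105660560783374
0.07504376732403023 0.40380855079449707
0.07606884061106797 0.30622925995849637
0.07450004239410968 0.3654441415241907
back [[ 0.5262 -0.2091  0.026 ]
 [ 0.6334 -0.1929  0.026 ]
 [ 0.5299 -0.1546  0.026 ]
 [ 0.616  -0.1416  0.026 ]]
```

>>> apply_moves(
  increments=[
    [0.02, 0.004, 0, 0],
    [0.02, 0.004, 0.05, 0],
    [0.02, 0.004, 0.1, 0],
    [0.02, 0.004, 0.15, 0],
    [0.02, 0.004, 0.2, 0],
    [0.02, 0.004, 0.23, 0],
    [0.02, 0.004, 0.25, 0],
    [0.02, 0.004, 0.265, 0],
  ],
)

```text
time: 3.55
position: [0.5283, 0.1063, 0.0439]
eef_rot: [-3.139, 0.0, 1.715]
force: [-0.3, 0.8, -0.2]
opening: 0.403
finger_force: 0.0
```

>>> apply_moves(
  increments=[
    [-0.005, 0, 0, 0],
    [-0.01, 0, 0, 0],
    [-0.015, 0, 0, 0],
    [-0.02, 0, 0, 0],
    [-0.025, 0, 0, 0],
    [-0.03, 0, 0, 0],
    [-0.035, 0, 0, 0],
    [-0.04, 0, 0, 0],
  ],
)

```text
time: 4.35
position: [0.5374, 0.0695, 0.0469]
eef_rot: [3.138, -0.001, 1.718]
force: [2.5, 5.2, 1.4]
opening: 0.399
finger_force: 2.4
```

>>> apply_moves(
  increments=[
    [-0.005, 0, 0, 0],
    [-0.01, 0, 0, 0],
    [-0.015, 0, 0, 0],
    [-0.02, 0, 0, 0],
    [-0.025, 0, 0, 0],
    [-0.03, 0, 0, 0],
    [-0.035, 0, 0, 0],
    [-0.04, 0, 0, 0],
  ],
)

```text
time: 5.15
position: [0.5421, 0.0306, 0.0468]
eef_rot: [3.14, -0.002, 1.717]
force: [-1.4, 8.1, 4.9]
opening: 0.402
finger_force: 4.1
```

```bash
python3 - <<'E'
from plant import bot, viewer
import cv2
im=viewer.capture("top")[185:285,255:415]
cv2.imwrite("pics/t1.png",cv2.resize(im,None,fx=5,fy=5,interpolation=cv2.INTER_CUBIC)); print(bot.get_state()['position'])
E
```

```text
[0.54225616 0.02986894 0.0467632 ]
```

View pics/t1.png

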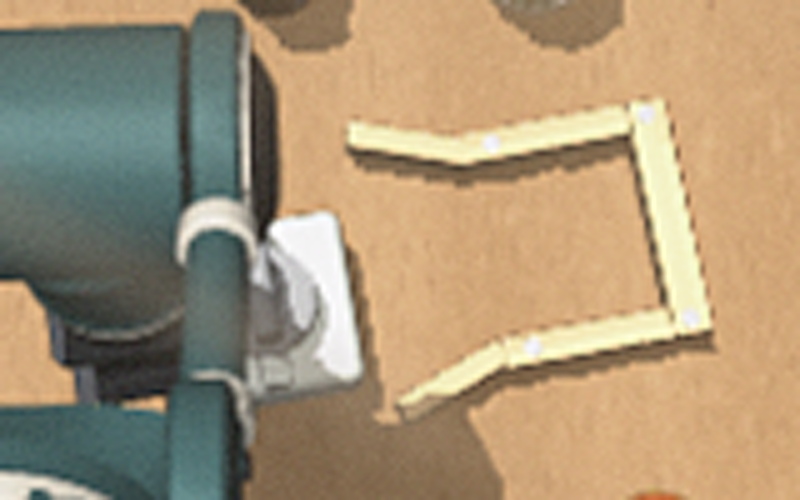

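The flask has squared up to the fingers. Its front top corners are now at about (332,212) and (362,380) in the crop.

```bash
python3 - <<'E'
from h import *
from plant import viewer
np.set_printoptions(precision=4,suppress=True)
p=viewer.camera_params("top")
f=unproj(p,np.array([(334,212),(361,381)])/5+[255,185],.046)[:,:2]
D=np.array([.573,-.161]);a=.146
M=np.array([[np.cos(a),np.sin(a)],[-np.sin(a),np.cos(a)]])
print((f-D)@M.T, M@(np.array([.5423,.0299])-D)); e=f[0]-f[1];print(np.arctan2(e[1],e[0]))
E
```

```text
[[ 0.0257  0.1059]
 [-0.053   0.1067]] [-0.0026  0.1933]
0.13642841670460937
```

>>> apply_moves(
  increments=[
    [0.008, 0, 0, 0],
    [0.008, -0.005, -0.004, 0],
    [0.008, -0.01, -0.004, 0],
    [0.004, -0.01, -0.004, 0],
    [0, -0.01, -0.004, 0],
    [-0.004, -0.009, -0.004, 0],
    [-0.008, -0.008, -0.004, 0],
    [-0.012, -0.007, -0.004, 0],
  ],
)

```text
time: 6.0
position: [0.5358, 0.0169, 0.0496]
eef_rot: [-3.14, -0.002, 1.717]
force: [-3.5, 5.2, 2.0]
opening: 0.397
finger_force: 3.0
```

>>> apply_moves(
  increments=[
    [-0.004, 0.001, 0, 0],
    [-0.008, 0.002, 0, 0],
    [-0.012, 0.003, 0, 0],
    [-0.016, 0.004, 0, 0],
    [-0.02, 0.005, 0, 0],
    [-0.024, 0.006, 0, 0],
    [-0.028, 0.007, 0, 0],
    [-0.032, 0.008, 0, 0],
  ],
)

```text
time: 6.8
position: [0.5483, -0.0134, 0.0495]
eef_rot: [-3.14, -0.002, 1.717]
force: [-2.1, 6.2, 1.8]
opening: 0.398
finger_force: 3.1
```

```bash
python3 - <<'E'
from plant import bot, viewer
import cv2
im=viewer.capture("top")[185:285,255:415]
cv2.imwrite("pics/t2.png",cv2.resize(im,None,fx=5,fy=5,interpolation=cv2.INTER_CUBIC)); print(bot.get_state()['position'])
E
```

```text
[ 0.54868475 -0.01410425  0.049552  ]
```

View pics/t2.png

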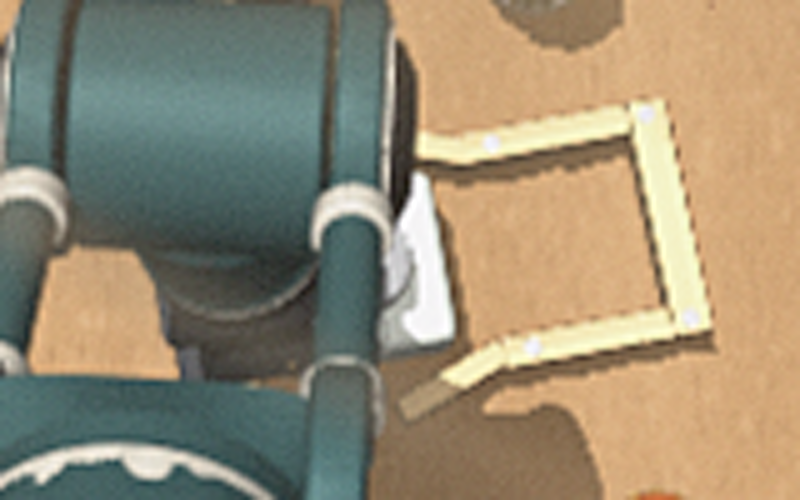

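>>> apply_moves(
  increments=[
    [-0.005, 0.001, 0, 0],
    [-0.01, 0.002, 0, 0],
    [-0.015, 0.003, 0, 0],
    [-0.02, 0.004, 0, 0],
    [-0.025, 0.005, 0, 0],
    [-0.03, 0.005, 0, 0],
    [-0.035, 0.005, 0, 0],
    [-0.04, 0.005, 0, 0],
  ],
)

```text
time: 7.65
position: [0.5577, -0.0512, 0.0495]
eef_rot: [-3.137, -0.005, 1.716]
force: [-5.6, 9.6, 7.6]
opening: 0.402
finger_force: 5.5
```

>>> apply_moves(
  increments=[
    [-0.005, 0, 0, 0],
    [-0.01, 0, 0, 0],
    [-0.015, 0, 0, 0],
    [-0.02, 0, 0, 0],
    [-0.025, 0, 0, 0],
    [-0.03, 0, 0, 0],
    [-0.035, 0, 0, 0],
    [-0.038, 0, 0, 0],
  ],
)

```text
time: 8.45
position: [0.5632, -0.0887, 0.0494]
eef_rot: [-3.137, -0.005, 1.717]
force: [-6.0, 10.9, 7.1]
opening: 0.399
finger_force: 5.7
```

>>> apply_moves(
  increments=[
    [-0.004, 0, 0, 0],
    [-0.008, 0, 0, 0],
    [-0.011, 0, 0, 0],
    [-0.014, 0, 0, 0],
    [-0.016, 0, 0, 0],
    [-0.018, 0, 0, 0],
    [-0.02, 0, 0, 0],
    [-0.022, 0, 0, 0],
  ],
)

```text
time: 9.25
position: [0.5662, -0.1098, 0.0494]
eef_rot: [-3.137, -0.006, 1.717]
force: [-5.8, 18.4, 8.9]
opening: 0.404
finger_force: 9.4
```

>>> apply_moves(
  increments=[
    [-0.001, 0, 0, 0],
    [-0.002, 0, 0, 0],
    [-0.003, 0, 0, 0],
    [-0.004, 0, 0, 0],
  ],
)

```text
time: 9.65
position: [0.5662, -0.1101, 0.0494]
eef_rot: [-3.136, -0.012, 1.716]
force: [-8.0, 29.2, 13.9]
opening: 0.397
finger_force: 14.7
```

>>> apply_moves(
  increments=[
    [-0.002, 0, 0, 0],
    [-0.002, 0, 0, 0],
    [0.01, 0, 0, 0],
    [0.03, 0, 0, 0],
    [0.03, 0, -0.05, 0],
    [0.03, 0, -0.1, 0],
    [0.03, 0, -0.15, 0],
    [0.03, 0, -0.15, 0],
  ],
)

```text
time: 10.45
position: [0.5703, -0.0883, 0.2088]
eef_rot: [3.127, 0.006, 1.718]
force: [1.3, -0.5, -0.2]
opening: 0.403
finger_force: 0.0
```

```bash
python3 - <<'E'
from plant import bot, viewer
import cv2
s=bot.get_state(); print(viewer.camera_params("wrist"), s['position'],s['eef_rot'])
im=viewer.capture("wrist");cv2.imwrite("pics/w2.png",im)
E
```

```text
{'fov_y': 66.25772801471449, 'cx': 320.64374595721534, 'cy': 243.33609162566742, 'xyz': array([ 0.55729213, -0.01635736,  0.33207043]), 'attitude': array([-0.28461632, -0.01483713,  0.1472805 ])} [ 0.57026824 -0.08825928  0.20884792] [3.1265379  0.00619805 1.71764986]
```

View pics/w2.png

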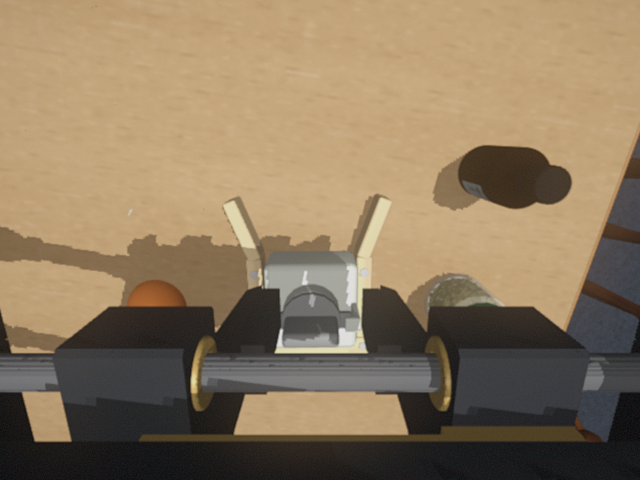

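The flask is in the block. The rear edge of its top runs from about (270,252) to (354,252), and the cap's bar is at about (283–338, 318).

```bash
python3 - <<'E'
from h import *
from plant import viewer,bot
np.set_printoptions(precision=4,suppress=True)
p=viewer.camera_params("wrist")
D=np.array([.573,-.161]);a=.146
M=np.array([[np.cos(a),np.sin(a)],[-np.sin(a),np.cos(a)]])
g=lambda uv,z:(unproj(p,uv,z)[:,:2]-D)@M.T
print("flask rear",g([(270,252),(354,252)],.046))
print("bend",g([(263,258),(358,258)],.026),"tips",g([(241,199),(374,197)],.026))
print("front",g([(277,347),(352,345)],.046), "backstop inner", g([(277,347),(365,350)],.026))
print("bar top",g([(284,318),(338,318)],.098),bot.get_state()['eef_rot'])
E
```

```text
flask rear [[-0.0337  0.0566]
 [ 0.0339  0.0565]]
bend [[-0.0427  0.0449]
 [ 0.0396  0.0447]] tips [[-0.0586  0.0962]
 [ 0.0513  0.0978]]
front [[-0.0309 -0.03  ]
 [ 0.0344 -0.0284]] backstop inner [[-0.0334 -0.0425]
 [ 0.0488 -0.0461]]
bar top [[-0.0188  0.0251]
 [ 0.0186  0.025 ]] [3.1319 0.0043 1.7176]
```

```bash
python3 - <<'E'
import cv2
i=cv2.imread("pics/w2.png")[190:370,215:405]
cv2.imwrite("pics/w2c.png",cv2.resize(i,None,fx=3.3,fy=3.3,interpolation=cv2.INTER_CUBIC))
E
```

```text
(no output)
```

View pics/w2c.png

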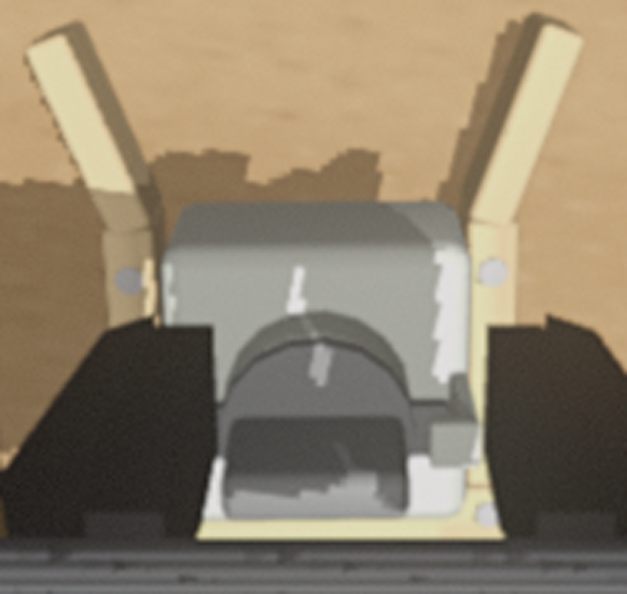

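```bash
python3 - <<'E'
from h import *
from plant import viewer,bot
np.set_printoptions(precision=4,suppress=True)
p=viewer.camera_params("wrist")
D=np.array([.573,-.161]);a=.146
M=np.array([[np.cos(a),np.sin(a)],[-np.sin(a),np.cos(a)]])
c=lambda l:np.array(l)/3.3+[215,190]
g=lambda uv,z:(unproj(p,c(uv),z)[:,:2]-D)@M.T
print("rear top",g([(172,247),(465,245)],.046),"bottom",g([(185,203),(460,203)],.0))
print("bend",g([(150,230),(472,222)],.026))
b=g([(226,472),(406,470),(405,517),(226,519)],.098);print("bar top",b,b.mean(0))
print(bot.get_state()['position'],M@(bot.get_state()['position'][:2]-D))
E
```

```text
rear top [[-0.0365  0.0457]
 [ 0.0357  0.046 ]] bottom [[-0.0389  0.0426]
 [ 0.0391  0.0424]]
bend [[-0.0449  0.0433]
 [ 0.0396  0.0454]]
bar top [[-0.0195  0.0134]
 [ 0.0188  0.0138]
 [ 0.0187  0.0024]
 [-0.0198  0.0021]] [-0.0005  0.0079]
[ 0.5682 -0.0879  0.205 ] [0.0059 0.0731]
```

>>> apply_moves(
  increments=[
    [-0.02, -0.002, 0, 0.15],
    [-0.04, -0.004, 0, 0.3],
    [-0.06, -0.006, 0, 0.45],
    [-0.07, -0.006, 0, 0.6],
    [-0.07, -0.006, 0, 0.75],
    [-0.07, -0.006, 0, 0.9],
    [-0.07, -0.006, 0, 1.05],
    [-0.07, -0.006, 0, 1.2],
  ],
)

```text
time: 11.3
position: [0.5678, -0.157, 0.1971]
eef_rot: [-3.139, 0.003, 0.511]
force: [0.1, 0.7, 0.1]
opening: 0.399
finger_force: 0.0
```

>>> apply_moves(
  increments=[
    [0, 0, 0, 0.15],
    [0, 0, 0, 0.3],
    [0, 0, 0, 0.371],
    [0, 0, 0, 0.371],
    [0, 0, 0, 0.371],
  ],
)

```text
time: 11.8
position: [0.5682, -0.1568, 0.1981]
eef_rot: [-3.141, 0.002, 0.148]
force: [-0.0, 1.0, 0.4]
opening: 0.4
finger_force: 0.0
```

```bash
python3 - <<'E'
from plant import bot, viewer
import cv2
s=bot.get_state(); print(viewer.camera_params("wrist"), s['position'],s['eef_rot'],s['joint_pos'])
im=viewer.capture("wrist");cv2.imwrite("pics/w3.png",im)
E
```

```text
{'fov_y': 66.25772801471449, 'cx': 320.64374595721534, 'cy': 243.33609162566742, 'xyz': array([ 0.63783514, -0.1449719 ,  0.32158891]), 'attitude': array([-2.81050907e-01,  9.54513770e-04, -1.42208706e+00])} [ 0.56822899 -0.15681379  0.19805413] [-3.14077669e+00  2.35801938e-03  1.48393666e-01] [-3.11350849e-01  1.52236919e-01  1.85683568e+00 -3.47547290e-04
  1.13499531e+00  1.11119988e+00]
```

View pics/w3.png

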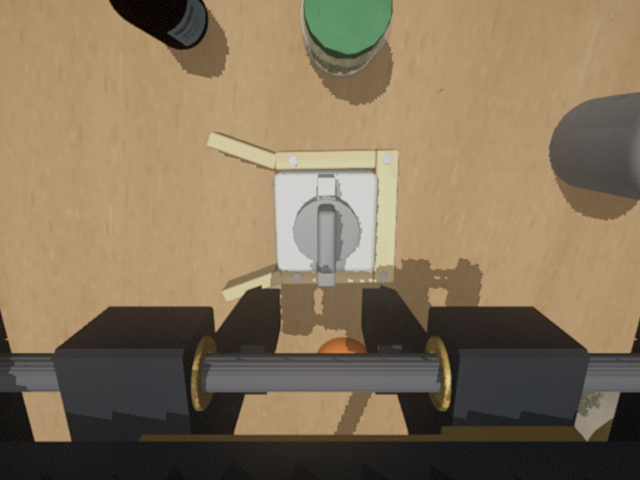

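The flask sits flush against the back stop in this view: its right edge at column 377 meets the wall. The bar lies along column 326, and the claws are at (327,186) and (326,275).

```bash
python3 - <<'E'
from h import *
from plant import viewer,bot
np.set_printoptions(precision=4,suppress=True)
p=viewer.camera_params("wrist"); s=bot.get_state()
def t(uv,z):
    d=unproj(p,uv,z)-s['position']; return d@R.from_euler('xyz',s['eef_rot']).as_matrix()
print("bar top edge far/near",t([(326,206),(326,268)],.098))
print("claws",t([(327,182),(326,280)],.075))
print("flask",t([(276,171),(375,171),(376,270),(276,270)],.046).mean(0))
print("wall/back inner",t([(377,171),(377,268)],.026),s['position'])
E
```

```text
bar top edge far/near [[ 0.0301  0.0018  0.1004]
 [-0.0104  0.0019  0.1005]]
claws [[ 0.0421  0.0027  0.1234]
 [-0.0279  0.0023  0.1235]]
flask [0.008  0.0024 0.1524]
wall/back inner [[ 0.0452  0.0431  0.1723]
 [-0.0364  0.0466  0.1725]] [ 0.5684 -0.1568  0.1984]
```

>>> apply_moves(
  increments=[
    [0.0085, 0.0025, 0, 0],
    [0.0085, 0.0025, 0.03, 0],
    [0.0085, 0.0025, 0.06, 0],
    [0.0085, 0.0025, 0.08, 0],
    [0.0085, 0.0025, 0.092, 0],
    [0.0085, 0.0025, 0.1, 0],
    [0.0085, 0.0025, 0.1, 0],
  ],
)

```text
time: 12.55
position: [0.5776, -0.1578, 0.0989]
eef_rot: [-3.141, 0.001, 0.147]
force: [0.3, 0.8, 0.5]
opening: 0.397
finger_force: 0.0
```

Down 5 mm more, then grip.

>>> apply_moves(
  increments=[
    [0, 0, 0.003, 0],
    [0, 0, 0.005, 0],
    [0, 0, 0.005, 0],
  ],
)

```text
time: 12.85
position: [0.5783, -0.158, 0.0953]
eef_rot: [3.141, -0.001, 0.147]
force: [0.3, -1.3, 0.7]
opening: 0.401
finger_force: 0.0
```

>>> apply_moves(
  increments=[
    [0, 0, 0, 0],
    [0, 0, 0, 0],
    [0, 0, 0, 0],
    [0, 0, 0, 0],
    [0, 0, 0, 0],
    [0, 0, 0, 0],
  ],
  fingers=0,
  squeeze=25,
)

```text
time: 13.45
position: [0.578, -0.158, 0.095]
eef_rot: [3.141, -0.0, 0.147]
force: [-1.2, 0.5, 1.6]
opening: 0.134
finger_force: 25.0
```

>>> apply_moves(
  increments=[
    [0, 0.001, 0, 0],
    [0, 0.002, 0, 0],
    [0, 0.002, 0, 0],
  ],
)

```text
time: 13.75
position: [0.5783, -0.1597, 0.095]
eef_rot: [-3.141, -0.0, 0.147]
force: [0.1, 2.4, 3.9]
opening: 0.136
finger_force: 25.0
```

```bash
python3 -c "
from plant import bot
s=bot.get_state();print(s['position'],s['eef_rot'],s['force'],s['ft_torque'],s['opening'],s['joint_pos'])"
```

```text
[ 0.57830201 -0.15965668  0.09497817] [-3.14118705e+00 -3.48689307e-04  1.46667727e-01] [0.09554424 2.43977866 3.93624573] [0.44745836 0.13877118 0.00864768] 0.1359327738618074 [-3.11159844e-01  2.77003022e-01  1.91576983e+00  6.37358978e-04
  9.48686390e-01  1.11259730e+00]
```

>>> apply_moves(
  increments=[
    [0, 0.001, 0, 0],
    [0, 0.002, 0, 0],
    [0, 0.002, 0, 0],
  ],
)

```text
time: 14.05
position: [0.5784, -0.1605, 0.0951]
eef_rot: [-3.139, -0.0, 0.146]
force: [-1.5, 7.6, 6.5]
opening: 0.136
finger_force: 25.0
```

>>> apply_moves(
  increments=[
    [0, 0, 0, 0.06],
    [0, 0, 0, 0.12],
    [0, 0, 0, 0.18],
  ],
)

```text
time: 14.35
position: [0.5789, -0.1607, 0.095]
eef_rot: [-3.14, -0.001, -0.036]
force: [0.3, 5.3, 5.7]
opening: 0.132
finger_force: 25.0
```

```bash
python3 -c "
from plant import bot
s=bot.get_state();print(s['position'],s['eef_rot'],s['force'],s['ft_torque'],s['opening'])"
```

```text
[ 0.5788761  -0.16071205  0.09504155] [-3.13987310e+00 -6.90373965e-04 -3.55849727e-02] [0.30655041 5.25744643 5.71360569] [0.9994586  0.0427335  0.05213064] 0.1318844496012607
```

>>> apply_moves(
  increments=[
    [0, 0, 0, 0.04],
    [0, 0, 0, 0.08],
    [0, 0, 0, 0.12],
  ],
)

```text
time: 14.65
position: [0.578, -0.1611, 0.095]
eef_rot: [-3.141, 0.001, -0.154]
force: [-3.1, 5.7, 7.5]
opening: 0.134
finger_force: 25.0
```

```bash
python3 -c "
from plant import bot
s=bot.get_state();print(s['position'],s['eef_rot'],s['force'],s['ft_torque'],s['opening'])"
```

```text
[ 0.57799533 -0.16111834  0.09497487] [-3.14070706e+00  1.45616791e-03 -1.54116163e-01] [-3.08444084  5.65998461  7.51609693] [0.7805703  0.55921422 0.27859845] 0.1337794355666401
```

>>> apply_moves(
  increments=[
    [0, 0, 0, 0.03],
    [0, 0, 0, 0.04],
  ],
)

```text
time: 14.85
position: [0.5776, -0.1612, 0.095]
eef_rot: [-3.141, 0.002, -0.193]
force: [-2.9, 5.6, 7.6]
opening: 0.136
finger_force: 25.0
```

```bash
python3 -c "
from plant import bot
s=bot.get_state();print(s['position'],s['eef_rot'],s['force'],s['ft_torque'],s['opening'])"
```

```text
[ 0.57762177 -0.16116144  0.09495318] [-3.14089618e+00  2.21667903e-03 -1.93327338e-01] [-2.86978251  5.62970177  7.59245138] [0.84106822 0.54512691 0.26293669] 0.13610045072818586
```

>>> apply_moves(
  increments=[
    [0, 0, 0, -0.1],
    [0, 0, 0, -0.2],
    [0, 0, 0, -0.3],
    [0, 0, 0, -0.4],
    [0, 0, 0, -0.5],
    [0, 0, 0, -0.6],
  ],
)

```text
time: 15.45
position: [0.5776, -0.1602, 0.095]
eef_rot: [-3.138, 0.001, 0.41]
force: [-3.6, 7.6, 9.1]
opening: 0.135
finger_force: 25.0
```

```bash
python3 -c "
from plant import bot
s=bot.get_state();print(s['position'],s['eef_rot'],s['force'],s['ft_torque'],s['opening'])"
```

```text
[ 0.57758107 -0.16021882  0.09503094] [-3.13777084e+00  6.64896031e-04  4.09690893e-01] [-3.58088542  7.64165781  9.06273158] [ 1.41040552  0.62810994 -0.24394498] 0.13499511233706665
```

>>> apply_moves(
  increments=[
    [0, -0.001, -0.001, 0],
    [0, -0.002, -0.002, 0.0],
    [0, -0.002, -0.002, 0.0],
  ],
)

```text
time: 15.75
position: [0.5773, -0.1599, 0.0961]
eef_rot: [-3.141, 0.001, 0.406]
force: [1.0, 2.3, -1.4]
opening: 0.131
finger_force: 25.0
```

```bash
python3 -c "
from plant import bot
s=bot.get_state();print(s['position'],s['eef_rot'],s['force'],s['ft_torque'],s['opening'])"
```

```text
[ 0.5773137  -0.15986323  0.09610871] [-3.14110034e+00  5.22487063e-04  4.06445851e-01] [ 1.04728352  2.2981574  -1.38575773] [ 0.46694744 -0.16440395 -0.00531146] 0.1312225321709926
```

>>> apply_moves(
  increments=[
    [0, 0, 0, -0.04],
    [0, 0, 0, -0.08],
    [0, 0, 0, -0.12],
  ],
)

```text
time: 16.05
position: [0.5771, -0.1596, 0.0961]
eef_rot: [-3.14, 0.001, 0.528]
force: [0.3, 5.0, -0.5]
opening: 0.135
finger_force: 25.0
```

```bash
python3 - <<'E'
from plant import bot,viewer
import cv2
s=bot.get_state();print(s['position'],s['eef_rot'],s['force'],s['ft_torque'],s['opening'])
im=viewer.capture("wrist");cv2.imwrite("pics/w4.png",im)
E
```

```text
[ 0.57708622 -0.15957645  0.09613427] [-3.13987025e+00  6.02826738e-04  5.27596689e-01] [ 0.33456432  5.03754532 -0.49808716] [ 0.71362331  0.03126913 -0.11407973] 0.13478543988374267
```

>>> apply_moves(
  increments=[
    [0, 0, 0, -0.06],
    [0, 0, 0, -0.12],
    [0, 0, 0, -0.18],
    [0, 0, 0, -0.18],
  ],
)

```text
time: 16.5
position: [0.577, -0.1593, 0.096]
eef_rot: [-3.139, 0.0, 0.707]
force: [0.0, 5.5, -0.1]
opening: 0.136
finger_force: 25.0
```

```bash
python3 - <<'E'
from plant import bot,viewer
import cv2
s=bot.get_state();print(s['position'],s['eef_rot'],s['force'],s['ft_torque'],s['opening'])
cv2.imwrite("pics/w4.png",viewer.capture("wrist"))
E
```

```text
[ 0.57695073 -0.15926621  0.09603441] [-3.13927516e+00  2.43991672e-04  7.06632801e-01] [ 0.02851986  5.50081783 -0.0544874 ] [ 0.87795898 -0.06115497 -0.07226297] 0.13594830325934765
```

View pics/w4.png

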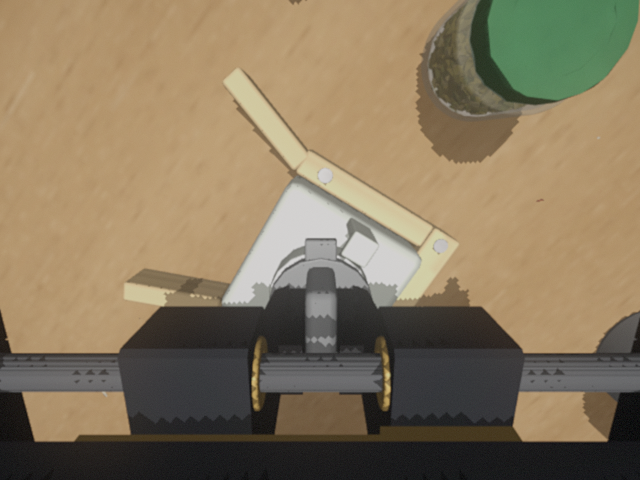

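The cap's tab at (320,248) has turned with the gripper and is clear of the claw at (358,243), with low torque. So this is the loosening way, and the flask is still home.

>>> apply_moves(
  increments=[
    [0, 0, 0, -0.06],
    [0, 0, 0, -0.12],
    [0, 0, 0, -0.16],
    [0, 0, 0, -0.16],
  ],
)

```text
time: 16.95
position: [0.5767, -0.159, 0.0959]
eef_rot: [-3.138, -0.0, 0.866]
force: [-0.4, 6.2, -1.4]
opening: 0.132
finger_force: 25.0
```

>>> apply_moves(
  increments=[
    [0, 0, -0.001, 0],
    [0, 0, -0.003, 0],
    [0, 0, -0.005, 0],
    [0, 0, -0.005, 0],
  ],
)

```text
time: 17.35
position: [0.5782, -0.161, 0.1025]
eef_rot: [3.139, 0.0, 0.867]
force: [0.5, -0.4, -0.6]
opening: 0.137
finger_force: 25.0
```

>>> apply_moves(
  increments=[
    [0, 0, -0.004, 0],
    [0, 0, -0.008, 0],
    [0, 0, -0.012, 0],
    [0, 0, -0.016, 0],
    [0, 0, -0.02, 0],
    [0, 0, -0.025, 0],
    [0, 0, -0.03, 0],
    [0, 0, -0.035, 0],
  ],
)

```text
time: 18.15
position: [0.5777, -0.16, 0.1372]
eef_rot: [3.141, -0.0, 0.867]
force: [-0.2, -0.5, 0.1]
opening: 0.133
finger_force: 25.0
```

>>> apply_moves(
  increments=[
    [0, 0, -0.01, 0],
    [0, 0, -0.025, 0],
    [0, 0, -0.04, 0],
    [0, 0, -0.055, 0],
    [0, 0, -0.065, 0],
    [0, 0, -0.07, 0],
    [0, 0, -0.07, 0],
    [0, 0, -0.07, 0],
  ],
)

```text
time: 18.95
position: [0.5773, -0.1599, 0.2063]
eef_rot: [-3.141, 0.0, 0.867]
force: [0.1, -1.2, -0.3]
opening: 0.135
finger_force: 25.0
```

```bash
python3 - <<'E'
from plant import bot,viewer
import cv2
s=bot.get_state();print(s['position'],s['eef_rot'],s['force'],s['opening'],s['finger_force'])
cv2.imwrite("pics/w5.png",viewer.capture("wrist"))
E
```

```text
[ 0.57729483 -0.15991511  0.20628182] [-3.14088262e+00  2.97855681e-04  8.66840451e-01] [ 0.14211136 -1.18841949 -0.32967869] 0.13512096494262577 24.999879263341427
```

View pics/w5.png

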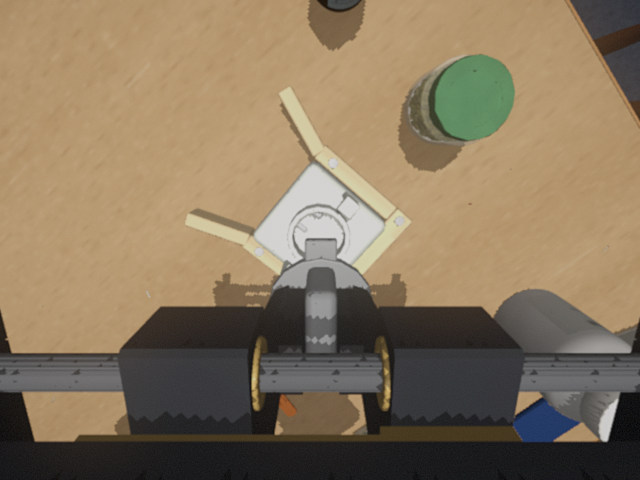

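```bash
python3 - <<'E'
from h import *
from plant import viewer
np.set_printoptions(precision=4,suppress=True)
p=viewer.camera_params("wrist");a=.146
M=np.array([[np.cos(a),np.sin(a)],[-np.sin(a),np.cos(a)]])
g=lambda uv,z:(unproj(p,uv,z)[:,:2]-[.573,-.161])@M.T
print("flask corners",g([(316,163),(385,218),(253,237)],.046))
print("dock: bend inner, back inner corner",g([(319,158),(388,218)],.026))
E
```

```text
flask corners [[ 0.0408  0.0396]
 [ 0.0447 -0.029 ]
 [-0.036   0.0393]]
dock: bend inner, back inner corner [[ 0.0442  0.0397]
 [ 0.0455 -0.0364]]
```

```bash
python3 - <<'E'
import cv2
# along the dock -y direction in the picture: (316,163)->(385,218) direction, offset inward
im=cv2.imread("pics/w5.png")
import numpy as np
d=np.array([69,55])/88.2; n=np.array([-55,69])/88.2
for off in (10,18,26):
    s=np.array([316,163])+n*off
    print("rear",[tuple(int(v) for v in im[int(round(q[1])),int(round(q[0]))]) for q in (s+d*t for t in range(-8,5))])
    print("front",[tuple(int(v) for v in im[int(round(q[1])),int(round(q[0]))]) for q in (s+d*t for t in range(80,104))])
E
```

```text
rear [(117, 155, 185), (117, 155, 185), (113, 141, 164), (137, 146, 147), (163, 172, 171), (179, 188, 187), (199, 207, 207), (204, 210, 210), (209, 210, 212), (209, 210, 212), (209, 210, 212), (209, 210, 212), (209, 210, 212)]
front [(210, 211, 212), (208, 210, 212), (209, 211, 213), (209, 211, 212), (209, 211, 212), (209, 211, 212), (209, 211, 212), (209, 211, 212), (208, 210, 212), (208, 210, 212), (206, 211, 212), (194, 202, 202), (184, 191, 190), (164, 177, 177), (164, 177, 177), (161, 198, 200), (172, 211, 213), (170, 210, 212), (172, 210, 213), (170, 209, 212), (169, 208, 211), (168, 208, 212), (167, 206, 212), (166, 205, 211)]
rear [(117, 156, 184), (117, 154, 182), (115, 144, 167), (136, 146, 148), (179, 188, 186), (179, 188, 186), (200, 207, 206), (205, 211, 212), (209, 210, 212), (210, 211, 213), (210, 211, 213), (208, 210, 212), (209, 210, 212)]
front [(209, 210, 212), (209, 210, 212), (209, 211, 213), (209, 210, 212), (209, 210, 212), (209, 210, 212), (209, 211, 212), (210, 211, 212), (208, 209, 212), (209, 211, 213), (206, 210, 211), (192, 201, 200), (184, 193, 191), (162, 175, 176), (158, 184, 186), (164, 201, 203), (171, 210, 212), (171, 209, 212), (171, 209, 212), (169, 207, 211), (169, 207, 212), (169, 208, 212), (171, 208, 212), (171, 208, 212)]
rear [(117, 156, 185), (117, 155, 184), (118, 139, 155), (136, 145, 148), (176, 185, 184), (176, 185, 184), (199, 208, 207), (207, 211, 212), (208, 210, 212), (209, 211, 213), (209, 210, 212), (209, 210, 212), (210, 210, 212)]
front [(210, 211, 212), (210, 210, 212), (210, 211, 212), (209, 210, 212), (209, 210, 212), (209, 210, 212), (209, 210, 212), (209, 210, 212), (209, 211, 213), (208, 211, 212), (201, 207, 208), (188, 197, 195), (166, 176, 175), (157, 178, 178), (153, 186, 188), (172, 210, 212), (172, 211, 213), (169, 208, 211), (169, 208, 211), (169, 208, 211), (170, 208, 212), (167, 206, 210), (169, 208, 211), (170, 208, 212)]
```

The flask's white front edge runs straight into the back stop with no gap or shadow between them, so it is home. I'm handing in the job.

```bash
python3 -c "
from plant import bot
print(bot.job_done())"
```

```text
the job is handed in; nothing more can be done
None
```

The flask stands home against the back stop. The cap came loose counter-clockwise seen from above and is held level in the gripper about 10 cm above the flask. The job is handed in at about 19 s of the 72 s allowed; no verdict was returned.

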